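# Roll a pipe along the checking board to the line

## Task

The white plastic pipe is being checked for straightness on the flat board. Rest the fingertips on top of the pipe and roll it over the board, in as many strokes as you need, until it lies along the black line with its middle right above the line, and leave it lying still there. Do not grasp or lift the pipe or reach down beside it to shove it along, and leave the jar, the marker and the tape measure where they are.

Things in the scene. Friction and masses are not known exactly. Their poses are not given: they have to be found in the camera images.
- board: flat plywood checking board fixed to the bench, 220 mm (its x) by 360 mm (its y) and 18 mm thick; origin at the centre of its underside, so its upper face is 18 mm above the origin; z up. A dark batten 12 mm wide and 12 mm high stands on the upper face along either end (y = -180 and +180 mm). The pipe rolls along the board's y.
- line_middle (a point): middle of a straight black line 3.5 mm wide, drawn right across the board's upper face; the point is on the upper face, x along the line (same axes as the board). It lies nearer one end of the board; which end varies. It is only a mark, with no height to feel.
- pipe: white plastic pipe, 40 mm diameter, 270 mm long, about 0.1 kg, lying on the board parallel to the line, 85 to 145 mm from it on either side (y). Origin at the centre of one end, z along its axis (level), x up at the start. Its top is 58 mm above the bench. It rolls without sliding and stays where it is left at rest; a finger that does not slip on its top advances twice as far as the pipe.
- pipe_center (a point): point on the pipe's axis half-way along it, 20 mm above the board's face when it lies there; its axes are the pipe's own
- jar_center (a point): centre of a glass screw jar standing on the bench beyond the board's +y end, 66 mm diameter, 96 mm high (bystander)
- marker_center (a point): centre of a marker pen lying on the bench beyond the board's +y end, 17 mm thick, 132 mm long (bystander)
- measure_center (a point): centre of a tape measure standing on the bench beyond the board's -y end, 34 x 73 mm, 68 mm high (bystander)

How it is judged (in metres and radians):
On the way, in this order (a step that is already met when the one before it is completed fails the run):
1. the pipe has rolled a quarter of a turn (angle between pipe's own x axis and vertical above 1.3 rad), for 0.05 s.
2. the pipe has rolled about half a turn (angle between pipe's own x axis and vertical above 2.5 rad), for 0.05 s.
At the end, for the whole second after the job is handed in: The pipe lies still on the board, its middle within 10 mm of the line (across) and 40 mm of the line's middle (along), parallel to the line within 0.12 rad; jar, marker and tape measure are within 15 mm of where they stood (y of pipe_center in the frame of line_middle between -0.01 and 0.01 m and x of pipe_center in the frame of line_middle between -0.04 and 0.04 m and angle between the z axis of pipe and the x axis of line_middle, either way round below 0.12 rad and height (world z) of pipe_center between 0.032 and 0.044 m and linear speed of pipe below 0.01 m/s and angular speed of pipe below 0.3 rad/s and distance of each of jar_center, marker_center, measure_center from where it was at the start of the episode below 0.015 m); the robot touches nothing.
It fails at once if the pipe is lifted (height (world z) of pipe_center above 0.052 m).
It fails at once if the fingers touch the pipe while they reach down beside it, to its mid-height or below (grasping it or shoving its side) (contact force between the fingers and pipe above 0.5 N and height (world z) of the grasp point below 0.058 m).
It fails at once if a bystander is disturbed (distance of any of jar_center, marker_center, measure_center from where it was at the start of the episode above 0.015 m).
It also fails if it takes over 59 s, if anything falls off the work surface, if the arm or the gripper's body presses on something with over 40 N, if the wrist force passes 120 N, or if a joint passes its speed limit or range.

## Robot

A 7-joint arm with a two-finger parallel gripper is mounted at the origin on a cart in front of the work surface, level with it; the furniture and walls round the work are solid. World frame = base frame: x ahead of the robot, y to its left, z up, the work surface at z = 0. Lengths are in mm, angles in rad, forces in N, time in s.
With the tool pointing down it reaches from about 400 to 875 mm from the base axis. Payload 4.4 kg.
Tool frame: the origin (TCP) lies at the very end of the fingers, on their centre line; the grasp point (between the pads) lies 19 mm behind it (ctrl.grasp_offset is the distance from the TCP to the grasp point, in mm); z points along the fingers, y is the line along which they close (so a half turn about z gives the same grasp; the last joint's range is limited). The gripper opens to 85 mm and grips with 20 to 120 N. Pads are 22 mm wide; open, the fingers measure 114 mm over their backs; the gripper's body (76 mm by 85 mm) begins 54 mm behind the grasp point. The pads swing forward as they close: fully open they stand 13 mm farther back than shut.
Start: joints at [1.19, 0.628, 0.038, 1.517, -0.027, 0.996, -0.02], TCP at [201.285, -618.063, 231.313] pointing down, gripper open.
Joint ranges: [-3.06, 3.06], [-0.37, 2.12], [-1.25, 1.32], [0.18, 2.47], [-1.1, 4.24], [0.23, 1.98], [-2.94, 2.94]. Speed limits (rad/s): [2.57, 2.57, 3.14, 3.14, 3.14, 3.14, 3.14].

## Interface

Orientations are given as [roll, pitch, yaw] about the fixed x, y, z axes, in that order (R = Rz(yaw) Ry(pitch) Rx(roll)).
In Python, from cell import status, cams, ctrl gives the robot as it stands.
- The arm moves only by the tool move_arm, never from a script. Its argument "plan" is a list of rows, each a list of 3 entries, a list of its own where there are three numbers: the shift along the world's x, y, z in mm, then the turn, a rotation vector about the world's x, y, z in degrees, then the opening, from 0 (shut) to 1 (fully open). In form: [[[x, y, z], [wx, wy, wz], gripper], ...]. A call has 1 to 10 rows; each row shifts and turns the commanded pose from where the row before left it; what a row does not reach is not made up. A row lasts 1/8 s, in which the tool goes at most 62.5 mm and 10.7 degrees, less where a joint would pass 70% of its speed; a pose out of reach is approached as far as the arm can. A call with a gripper value outside its range is refused whole. The fingers move at their own pace and stop on an object; the grip force is fixed at half the most. Time passes only in rows, so rows that do not move let the fingers close. It gives the time, the measured TCP pose, the force, the opening and the grip force at its end, in the units of the state.
- status.read_state(): the state, without advancing time (a new reading comes with each control period).
- cams.get_image(name): name is "side" or "top" or "wrist"; returns the picture (480x640x3 uint8, blue, green, red); there is no depth.
- cams.camera_params(name): a dict with "K" (3x3 intrinsics, pixels), "pose" (4x4, takes a point from camera to world coordinates); the wrist camera has in their place "tool_from_camera" (4x4, takes a point from camera to tool coordinates, whose origin is the TCP and whose axes are the flange's). Camera axes: x right, y down, z forward; pixel columns grow to the right and rows downward; lengths in mm; the calibration is good to about 2 mm. A picture is of the moment at which its call begins: read the wrist's pose just before it. camera_params takes no time and is no camera call.
- ctrl.finish_job(): hands the job in; it is judged then, once.
The state is a dict: "clock": time; "qpos": joint angles; "qd": joint speeds; "tau": joint torques, N m; "eef_pos": TCP position; "tool_rot": TCP orientation; "force": force on the tool from outside, world axes, zero at the start; "torque": the same for the moment, N m; "width": finger opening in mm; "gripper_force": force on a finger pad.
Only numpy, scipy, OpenCV 4.12 (cv2) and the standard library are available. Lean on these libraries where they do the work, as an engineer would, in place of code of your own. Each camera call takes 0.05 s, during which the arm holds its last target. There are 200 camera calls.

## Working session

There is one attempt and no reset: what is moved stays moved. The work goes in short steps, Python scripts to look and compute and a tool call to move; the robot and the scene stay as the last step left them, time stands still between calls to the robot, and variables do not carry over. Pictures are saved under pics/ and viewed, at most 10 in all, crops included, and the job is handed in when it is done.

Besides the shell and the picture viewer there is one more tool, called after "Request:" as name(argument=value, ...) on one line, values as JSON. move_arm: Moves the arm, as the interface text tells. Its arguments: {"type":"object","properties":{"plan":{"type":"array","items":{"type":"array"}}},"required":["plan"]}

```bash
mkdir -p pics; ls
python3 - <<'E'
from cell import status,cams,ctrl
import cv2,numpy as np
np.set_printoptions(precision=2,suppress=True)
for n in("top","side"):
    im=cams.get_image(n); cv2.imwrite(f"pics/{n}0.png",im); p=cams.camera_params(n); print(n,p["K"],p["pose"])
s=status.read_state();print(s["eef_pos"],s["tool_rot"],s["clock"],s["width"])
E
```

```text
pics
top [[580.5    0.   320.34]
 [  0.   580.5  245.19]
 [  0.     0.     1.  ]] [[  -0.1    -0.97    0.22  291.32]
 [  -0.99    0.1    -0.02  -20.89]
 [   0.     -0.22   -0.97 1114.22]
 [   0.      0.      0.      1.  ]]
side [[607.15   0.   321.37]
 [  0.   607.15 247.3 ]
 [  0.     0.     1.  ]] [[ -0.94  -0.22   0.25 258.71]
 [ -0.34   0.57  -0.75 802.82]
 [  0.02  -0.79  -0.61 734.17]
 [  0.     0.     0.     1.  ]]
[ 201.13 -617.52  230.49] [-3.14 -0.    0.31] 0.1 85.54479233241126
```

View pics/top0.png

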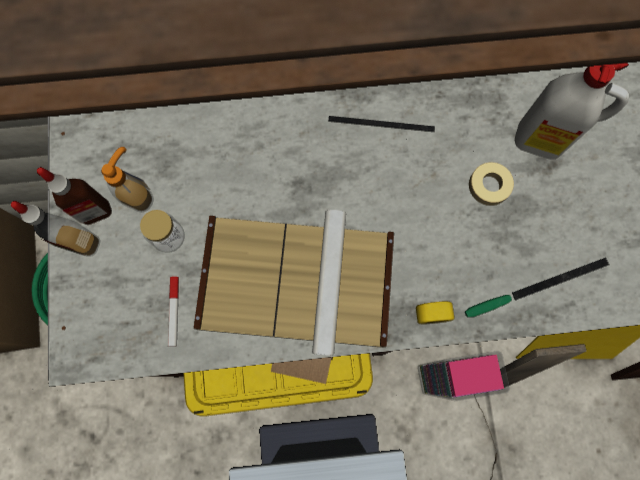

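View pics/side0.png

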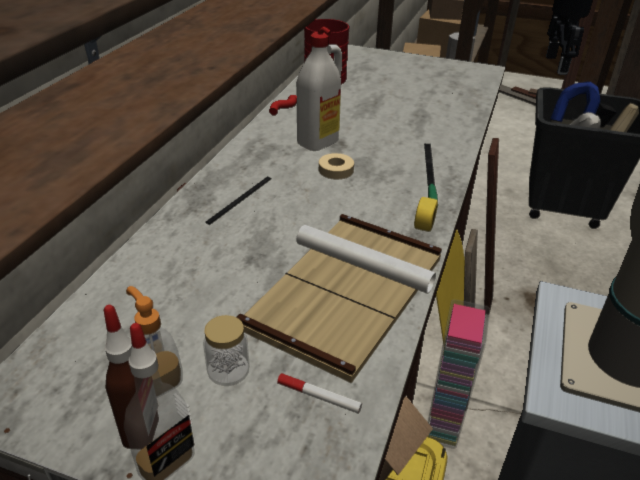

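The top view shows the line running from about (285,224) to (274,335). The pipe runs from (334,211) to (325,354), on the robot's right (-y). Jar and marker are off the left end, tape measure off the right.

```bash
cat > h.py <<'E'
from cell import status,cams,ctrl
import cv2,numpy as np
np.set_printoptions(precision=1,suppress=True)
def ray(n,uv,z):
    p=cams.camera_params(n);uv=np.atleast_2d(np.array(uv,float))
    d=np.c_[uv,np.ones(len(uv))]@np.linalg.inv(p["K"]).T@p["pose"][:3,:3].T
    o=p["pose"][:3,3];return o+d*((z-o[2])/d[:,2])[:,None]
def big(m):
    c=max(cv2.findContours(m.astype(np.uint8),0,2)[0],key=cv2.contourArea);return c
def pipe(im):
    g=im.min(2);m=np.zeros(g.shape);m[200:362,200:392]=(g>150)[200:362,200:392]
    r=cv2.minAreaRect(big(cv2.morphologyEx(m.astype(np.uint8),2,np.ones((5,5)))))
    b=cv2.boxPoints(r);b=b[np.argsort(b[:,1])];e=np.array([b[:2].mean(0),b[2:].mean(0)])
    return ray("top",e,38),r
E
python3 - <<'E'
from h import *
im=cv2.imread("pics/top0.png")
P,r=pipe(im);print("pipe ends",P,r,np.linalg.norm(P[1]-P[0]),P.mean(0))
L=[]
for v in range(230,330,4):
    row=im[v,255:305].max(1).astype(int);w=np.clip(100-row,0,None)
    if w.sum()>0:L.append([(w*np.arange(255,305)).sum()/w.sum(),v])
vx,vy,x0,y0=cv2.fitLine(np.float32(L),2,0,.01,.01).ravel()
e=[[x0+vx/vy*(v-y0),v] for v in(225,335)]
print(len(L),e);W=ray("top",e,18);print("line",W)
hsv=cv2.cvtColor(im,cv2.COLOR_BGR2HSV);print(hsv[290,250],im[280,328])
c=ray("top",[[210,217],[393,233],[387,346],[196,328]],24);print("board corners",c,c.mean(0))
u=P[0]-P[1];u/=np.linalg.norm(u);l=W[0]-W[1];l/=np.linalg.norm(l)
nrm=np.array([-l[1],l[0],0]);print("ang",np.degrees(np.arctan2(l[1],l[0])),np.degrees(np.arctan2(u[1],u[0])),"dist",(W.mean(0)-P.mean(0))@nrm,"n",nrm)
print("measure",ray("top",[435,312],68),"jar",ray("top",[156,225],96))
E
```

```text
pipe ends [[606.6 -85.1  38. ]
 [334.6 -31.7  38. ]] ((329.3677062988281, 281.48822021484375), (17.1988525390625, 145.93568420410156), 5.079607963562012) 277.1920365038018 [470.6 -58.4  38. ]
25 [[np.float32(285.28345), 225], [np.float32(273.18835), 335]]
line [[589.8  15.5  18. ]
 [380.   57.   18. ]]
[ 20 103 153] [182 185 183]
board corners [[ 619.2  159.8   24. ]
 [ 550.8 -190.8   24. ]
 [ 337.8 -151.5   24. ]
 [ 407.1  198.7   24. ]] [478.7   4.   24. ]
ang -11.182311689795812 -11.105541375525384 dist 95.62036402947861 n [0.2 1.  0. ]
measure [[ 387.  -240.1   68. ]] jar [[592.5 246.2  96. ]]
```

Request:
move_arm(plan=[[[27,55,-8],[0,0,6.1],0.5],[[27,55,-8],[0,0,6.1],0.5],[[27,55,-8],[0,0,6.1],0.5],[[27,55,-8],[0,0,6.1],0.5],[[27,55,-8],[0,0,6.1],0.5],[[27,55,-8],[0,0,6.1],0.5],[[27,55,-8],[0,0,6.1],0.5],[[27,55,-8],[0,0,6.1],0.5],[[27,55,-8],[0,0,6.1],0.5],[[27,55,-8],[0,0,6.1],0.5]])

```text
clock: 1.35
eef_pos: [471.9, -66.4, 151.0]
tool_rot: [3.142, 0.0, 1.383]
force: [0.7, -0.1, -0.2]
width: 42.8
gripper_force: 0.0
```

Request:
move_arm(plan=[[[-2,0,-40],[0,0,0],0.5],[[0,0,-30],[0,0,0],0.5],[[0,0,-16],[0,0,0],0.5],[[0,0,0],[0,0,0],0.5]])

```text
clock: 1.85
eef_pos: [468.2, -67.9, 64.2]
tool_rot: [-3.139, 0.0, 1.38]
force: [-0.7, 0.0, 0.3]
width: 42.4
gripper_force: 0.0
```

Run:
```python
from h import *
cv2.imwrite("pics/s1.png",cams.get_image("side")[180:420,220:540].repeat(2,0).repeat(2,1))
```

```text
(no output)
```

View pics/s1.png

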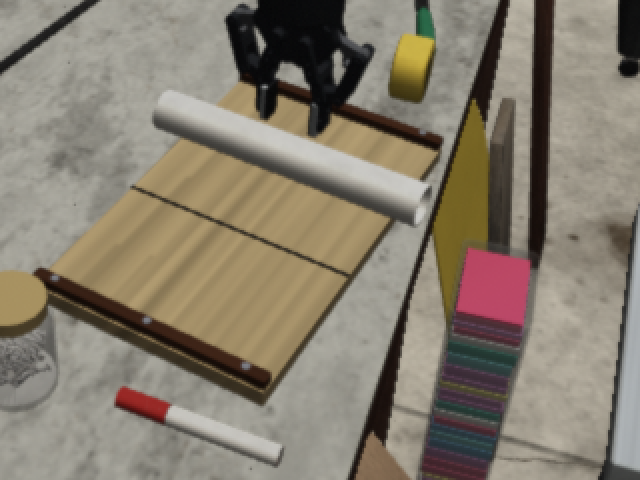

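The fingertips hang above the pipe's top, about (265,105) and (318,130) in the crop, clear of the pipe. Next I descend and feel for contact.

Request:
move_arm(plan=[[[2,3,-4],[0,0,0],0.5],[[0,0,-3],[0,0,0],0.5],[[0,0,-2],[0,0,0],0.5],[[0,0,0],[0,0,0],0.5]])

```text
clock: 2.4
eef_pos: [471.2, -65.1, 56.4]
tool_rot: [-3.142, 0.0, 1.379]
force: [-0.1, -0.1, 0.0]
width: 42.6
gripper_force: 0.0
```

Request:
move_arm(plan=[[[0,0,-2],[0,0,0],0.5],[[0,0,0],[0,0,0],0.5]])

```text
clock: 2.65
eef_pos: [471.4, -65.2, 55.8]
tool_rot: [3.141, 0.001, 1.379]
force: [-2.8, -0.4, 18.5]
width: 42.5
gripper_force: 8.9
```

Request:
move_arm(plan=[[[1,5,0],[0,0,0],0.5],[[2,9,0],[0,0,0],0.5],[[2,8,0],[0,0,0],0.5],[[1,5,0],[0,0,0],0.5],[[0,0,0],[0,0,0],0.5]])

```text
clock: 3.28
eef_pos: [476.9, -37.3, 55.8]
tool_rot: [-3.142, 0.0, 1.38]
force: [-4.0, 1.6, 19.0]
width: 42.8
gripper_force: 9.5
```

Run:
```python
from h import *
cv2.imwrite("pics/s2.png",cams.get_image("side")[180:420,220:540].repeat(2,0).repeat(2,1))
```

```text
(no output)
```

View pics/s2.png

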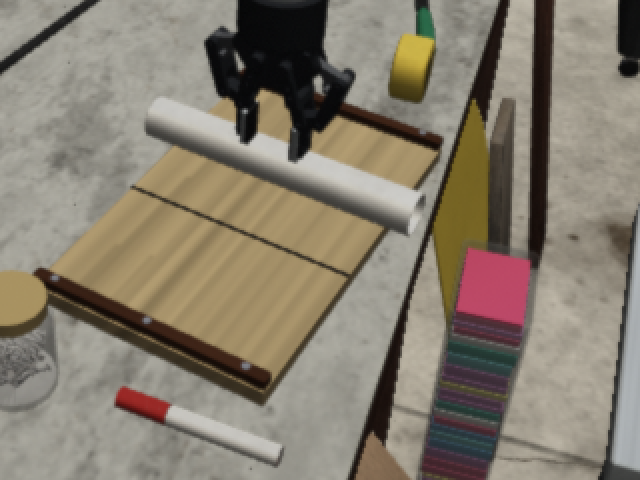

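The pipe has rolled about 14 mm and is still parallel to the line. Repeating the stroke.

Request:
move_arm(plan=[[[0,0,8],[0,0,0],0.5],[[-3,-14,0],[0,0,0],0.5],[[0,0,-5],[0,0,0],0.5],[[0,0,-3],[0,0,0],0.5],[[1,5,0],[0,0,0],0.5],[[2,9,0],[0,0,0],0.5],[[2,9,0],[0,0,0],0.5],[[1,5,0],[0,0,0],0.5],[[0,0,0],[0,0,0],0.5]])

```text
clock: 4.45
eef_pos: [480.0, -23.1, 55.8]
tool_rot: [3.141, -0.0, 1.38]
force: [-5.0, 0.9, 26.2]
width: 42.7
gripper_force: 13.2
```

Request:
move_arm(plan=[[[0,0,8],[0,0,0],0.5],[[-3,-14,0],[0,0,0],0.5],[[0,0,-5],[0,0,0],0.5],[[0,0,-3],[0,0,0],0.5],[[1,5,0],[0,0,0],0.5],[[2,9,0],[0,0,0],0.5],[[2,9,0],[0,0,0],0.5],[[1,5,0],[0,0,0],0.5],[[0,0,0],[0,0,0],0.5]])

```text
clock: 5.58
eef_pos: [482.8, -9.1, 55.8]
tool_rot: [-3.141, -0.0, 1.38]
force: [-6.8, 1.9, 28.8]
width: 42.9
gripper_force: 13.9
```

```bash
cat >> h.py <<'E'
def side_pipe():
    im=cams.get_image("side");g=im.min(2);m=np.zeros(g.shape)
    m[225:350,250:436]=((g>150)&(im.max(2)-g<40))[225:350,250:436]
    c=big(cv2.morphologyEx(m.astype(np.uint8),2,np.ones((5,5))));r=cv2.minAreaRect(c)
    return im,r
E
python3 - <<'E'
from h import *
im=cams.get_image("top");cv2.imwrite("pics/t3.png",im[190:370,180:410].repeat(3,0).repeat(3,1))
P,r=pipe(im);print(P,r,P.mean(0))
E
```

```text
[[545.1 -66.7  38. ]
 [455.2 -67.5  38. ]] ((332.51007080078125, 263.7845153808594), (46.78865432739258, 98.70774841308594), 83.21102905273438) [500.1 -67.1  38. ]
```

View pics/t3.png

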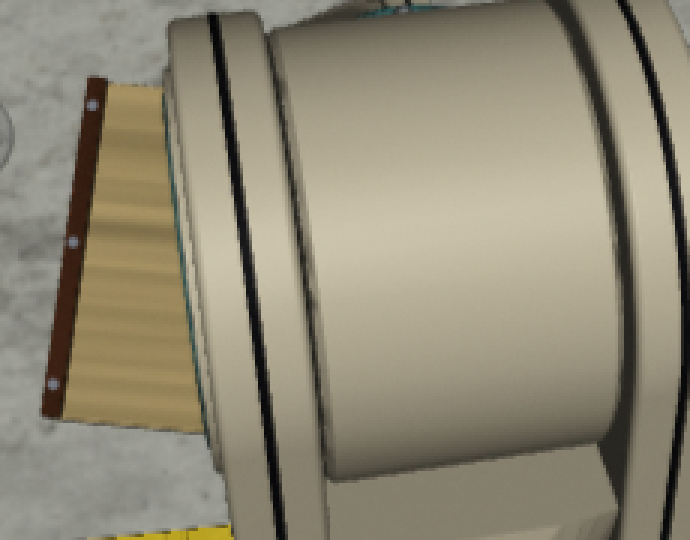

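The arm hides the pipe in the top view, so I'll measure from the side camera, using columns clear of the fingers.

```bash
cat >> h.py <<'E'
def side(im,v0=225,v1=335,fx=(320,392)):
    # pipe mid-line from columns clear of the fingers; distance to the line (n direction)
    g=im.min(2);s=im.max(2)-g;m=((g>120)&(s<25)).astype(np.uint8)
    # restrict to above the board (polygon of the board's surface + pipe height, image)
    m=cv2.morphologyEx(m,2,np.ones((3,3)));pts=[]
    for u in range(285,420,3):
        if fx[0]<u<fx[1]: continue
        v=np.flatnonzero(m[:,u]);runs=np.split(v,np.flatnonzero(np.diff(v)>1)+1)
        runs=[q for q in runs if 14<len(q)<40 and v0-10<q.mean()<v1]
        if runs: pts.append([u,runs[-1].mean(),len(runs[-1])])
    pts=np.array(pts);W=ray("side",pts[:,:2],38)
    n=np.array([.194,.981,0]);l=np.array([.981,-.194,0])
    return pts,W@l,W@n
E
python3 - <<'E'
from h import *
im0=cv2.imread("pics/side0.png");im=cams.get_image("side")
print("line n:",np.array([[589.8,15.5,18],[380,57,18]])@[.194,.981,0])
print("side line n:",ray("side",[[286,273],[394,317]],18)@[.194,.981,0])
for i in(im0,im):
    p,a,b=side(i);print(p[::2].T.round(0));print(a[::2],b[::2],np.median(b))
E
```

```text
line n: [129.6 129.6]
side line n: [131.8 130.7]
[[297. 396. 414.]
 [252. 265. 272.]
 [ 18.  15.  15.]]
[578.8 407.  371. ] [91.3 25.8 26.6] 26.20306015294777
[[285. 318. 396. 402. 408. 414.]
 [264. 254. 284. 286. 288. 290.]
 [ 16.  16.  16.  17.  16.  16.]]
[578.1 544.3 385.  373.2 361.6 350.6] [132.5  72.9  72.5  72.9  73.3  72.6] 72.9309931902145
```

Request:
move_arm(plan=[[[0,0,8],[0,0,0],0.5],[[-3,-14,0],[0,0,0],0.5],[[0,0,-5],[0,0,0],0.5],[[0,0,-3],[0,0,0],0.5],[[1,5,0],[0,0,0],0.5],[[2,9,0],[0,0,0],0.5],[[2,9,0],[0,0,0],0.5],[[1,5,0],[0,0,0],0.5],[[0,0,0],[0,0,0],0.5]])

```text
clock: 6.8
eef_pos: [485.8, 5.0, 55.8]
tool_rot: [-3.141, -0.0, 1.38]
force: [-5.8, 1.5, 27.3]
width: 42.6
gripper_force: 13.8
```

Request:
move_arm(plan=[[[0,0,8],[0,0,0],0.5],[[-3,-14,0],[0,0,0],0.5],[[0,0,-5],[0,0,0],0.5],[[0,0,-3],[0,0,0],0.5],[[1,5,0],[0,0,0],0.5],[[2,9,0],[0,0,0],0.5],[[2,9,0],[0,0,0],0.5],[[1,5,0],[0,0,0],0.5],[[0,0,0],[0,0,0],0.5]])

```text
clock: 7.92
eef_pos: [488.8, 19.1, 55.8]
tool_rot: [-3.141, -0.0, 1.38]
force: [-5.8, 1.0, 27.3]
width: 42.6
gripper_force: 13.6
```

Request:
move_arm(plan=[[[0,0,8],[0,0,0],0.5],[[-3,-14,0],[0,0,0],0.5],[[0,0,-5],[0,0,0],0.5],[[0,0,-3],[0,0,0],0.5],[[1,5,0],[0,0,0],0.5],[[2,9,0],[0,0,0],0.5],[[2,9,0],[0,0,0],0.5],[[1,5,0],[0,0,0],0.5],[[0,0,0],[0,0,0],0.5]])

```text
clock: 9.05
eef_pos: [491.8, 33.3, 55.8]
tool_rot: [-3.141, -0.001, 1.38]
force: [-6.3, 1.6, 26.0]
width: 42.9
gripper_force: 13.0
```

Run:
```python
from h import *
im=cams.get_image("side");cv2.imwrite("pics/s4.png",im[180:420,220:540].repeat(2,0).repeat(2,1))
p,a,b=side(im,fx=(310,385));print(p[::2].T.round(0));print(a[::2],b[::2],np.median(b))
```

```text
[[303. 309. 390. 396. 402.]
 [267. 270. 302. 304. 306.]
 [ 17.  16.  17.  18.  18.]]
[546.8 534.  373.1 361.9 351.2] [121.1 121.3 121.2 121.4 120.5] 121.28353764687432
```

View pics/s4.png

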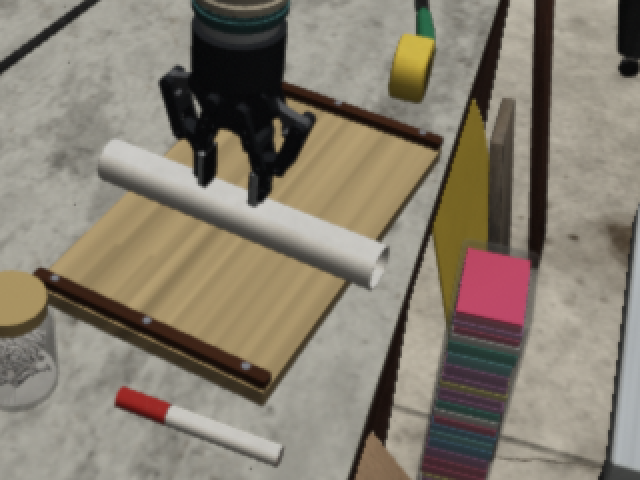

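The pipe now covers the line. I'll lift and swing the arm aside for a clear top view.

Request:
move_arm(plan=[[[0,0,10],[0,0,0],0.5],[[0,0,40],[0,0,0],0.5],[[0,0,50],[0,0,0],0.5],[[-10,-55,10],[0,0,0],0.5],[[-10,-60,0],[0,0,0],0.5],[[-10,-60,0],[0,0,0],0.5],[[-10,-60,0],[0,0,0],0.5],[[-10,-60,0],[0,0,0],0.5],[[-10,-60,0],[0,0,0],0.5],[[0,0,0],[0,0,0],0.5]])

```text
clock: 10.35
eef_pos: [429.6, -329.3, 163.4]
tool_rot: [-3.141, 0.003, 1.369]
force: [0.2, 0.6, 0.3]
width: 42.6
gripper_force: 0.0
```

Run:
```python
from h import *
im=cams.get_image("top");cv2.imwrite("pics/t5.png",im[190:370,180:410].repeat(3,0).repeat(3,1))
P,r=pipe(im);print(P,r,P.mean(0),P@[.194,.981,0],P.mean(0)@[.981,-.194,0])
im=cams.get_image("side");p,a,b=side(im,fx=(0,0));print(np.median(b))
```

```text
[[624.3   7.3  38. ]
 [351.2  60.3  38. ]] ((279.6029357910156, 277.4578552246094), (17.74893569946289, 146.3006591796875), 6.054192066192627) [487.8  33.8  38. ] [128.3 127.2] 471.93803231989756
120.36380606602735
```

View pics/t5.png

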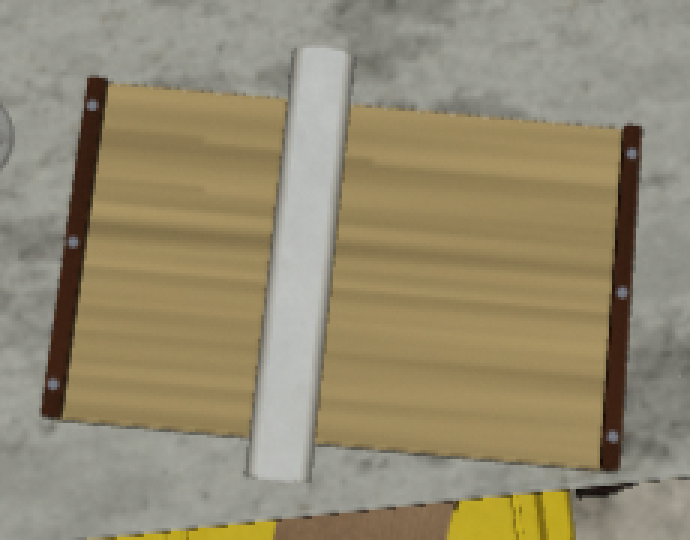

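The top view shows the pipe parallel to the line and about 2 mm short of it, well inside the 10 mm allowed. It's about 3 mm off along the line, and the arm is clear.

```bash
python3 -c "
from cell import ctrl
print(ctrl.finish_job())"
```

```text
the job is handed in; nothing more can be done
None
```

I rolled the pipe onto the black line in six strokes and handed the job in; by the last top-camera measurement its middle is about 2 mm from the line across and 3 mm along, parallel, with the arm clear, but the hand-in returned no verdict.

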